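# Make up the parasite kit and the tissue kit

## Robot

A 6-joint arm with a two-finger parallel gripper is mounted at the origin on the work surface. World frame = base frame: x ahead of the robot, y to its left, z up, the work surface at z = 0. Lengths are in m, angles in rad, forces in N, time in s.
With the tool pointing down it reaches from about 0.15 to 0.775 m from the base axis. Payload 6.1 kg.
Tool frame: the origin (TCP) lies on the centre line of the jaws, within the pads' length; the fingertips stand 17 mm ahead of it and the grasp point (between the pads) lies 2 mm behind it; z points along the fingers, y is the line along which they close (so a half turn about z gives the same grasp; the last joint's range is limited). The gripper opens to 85 mm and grips with 20 to 120 N. Pads are 22 mm wide; open, the fingers measure 114 mm over their backs; the gripper's body (76 mm by 85 mm) begins 54 mm behind the grasp point. The pads swing forward as they close: fully open they stand 13 mm farther back than shut.
Start: joints at [1.182, 0.126, -0.04, 1.405, 0, 1.571], TCP at [0.199, 0.486, 0.21] pointing down, gripper open.
Joint ranges: [-2.72, 2.72], [-0.95, 1.95], [-1.27, 1.35], [-1.78, 2.02], [-1.46, 1.47], [-3.14, 3.14]. Speed limits (rad/s): [2.39, 2.39, 3.01, 3.14, 3.14, 3.14].

## Interface

Orientations are given as a unit quaternion [w, x, y, z].
In Python, from cell import r gives the robot as it stands.
- The arm moves only by the tool servo_tool, never from a script. Its argument "series" is a list that holds one entry, the list of rows, each a list of 7 numbers: the turn, a rotation vector about the tool's x, y, z in rad, then the shift along the tool's x, y, z in mm, then the closure, from 0 (fully open) to 1 (shut). In form: [[[wx, wy, wz, x, y, z, claw], ...]]. A call has 1 to 20 rows; each row is the pose to reach, as a shift and turn from the pose commanded when the call began, along the tool's axes at that moment; what a row does not reach only later rows make up. A row lasts 1/12 s, in which the tool goes at most 41.7 mm and 7.16 degrees, less where a joint would pass 70% of its speed; a pose out of reach is approached as far as the arm can. A call with a gripper value outside its range is refused whole. The fingers move at their own pace and stop on an object; "force" is the grip in N (left out, the last holds). Time passes only in rows, so rows that repeat a pose let the fingers close. It gives the time, the measured TCP pose, the force, the opening and the grip force at its end, in the units of the state.
- r.get_obs(): the state, without advancing time (a new reading comes with each control period).
- r.grab_frame(name): name is "side" or "top" or "wrist"; returns (picture, depth): 384x512x3 uint8, blue, green, red; 384x512 float32, m along the optical axis (not along the pixel's ray), 0 where there is no reading.
- r.get_calibration(name): a dict with "camera_matrix" (3x3 intrinsics, pixels), "dist" ([k1, k2, p1, p2, k3] as OpenCV has them; the pictures are not rectified), "extrinsics" (4x4, takes a point from world to camera coordinates). Camera axes: x right, y down, z forward; pixel columns grow to the right and rows downward; lengths in m; the calibration is good to about 2 mm. A picture is of the moment at which its call begins: read the wrist's pose just before it. get_calibration takes no time and is no camera call; for the wrist camera it gives the pose at the moment of the call.
- r.sign_off(): hands the job in; it is judged then, once.
The state is a dict: "clock": time; "q": joint angles; "qvel": joint speeds; "effort": joint torques, N m; "eef_pos": TCP position; "eef_rot": TCP orientation; "force": force on the tool from outside, world axes, zero at the start; "moment": the same for the moment, N m; "width": finger opening in m; "finger_force": force on a finger pad.
Only numpy, scipy, OpenCV 4.12 (cv2) and the standard library are available. Lean on these libraries where they do the work, as an engineer would, in place of code of your own. Each camera call takes 0.05 s, during which the arm holds its last target. There are 200 camera calls.

## Task

Make up the two sampling kits for the next dissections from the stock on the bench, one item to a compartment, everything standing upright. The parasite kit goes in the blue tray: the Petri dish in the large compartment, the yellow-capped pot and the amber dropper bottle in the two small ones; the tissue kit goes in the green tray: the staining jar in the large compartment, the red-capped pot in either small one. Leave the purple-capped pot, the white dropper bottle and the orange-capped tube where they stand.

Things in the scene. Friction and masses are not known exactly. Their poses are not given: they have to be found in the camera images.
- tray_blue: Blue plastic kit tray, 232 x 100 mm over its lip, fixed. Origin: centre of underside; x along it (either way round), y across, z up. Floor top at z 2.5 mm, walls and dividers 4 mm thick, tops at z 10. Large compartment 84 x 84 inside, centre x +66, y 0; two small ones 62 (x) x 64 (y), centres x -77 and -11, y -10. Narrow channel at y +34 holds steel tweezers, below the walls.
- tray_green: Green plastic kit tray, 232 x 100 mm over its lip, fixed. Origin: centre of underside; x along it (either way round), y across, z up. Floor top at z 2.5 mm, walls and dividers 4 mm thick, tops at z 10. Large compartment 84 x 84 inside, centre x +66, y 0; two small ones 62 (x) x 64 (y), centres x -77 and -11, y -10. Narrow channel at y +34 holds steel tweezers, below the walls.
- pot_yellow: Yellow-capped specimen pot, upright cylinder: clear body diameter 44 mm with a white label band, yellow screw cap diameter 45 mm from 46 to 61 mm height; 61 mm tall, about 45 g. Origin: centre of its underside, z up.
- pot_red: Red-capped specimen pot, upright cylinder: clear body diameter 44 mm with a white label band, red screw cap diameter 45 mm from 46 to 61 mm height; 61 mm tall, about 45 g. Origin: centre of its underside, z up.
- bottle_amber: Amber glass dropper bottle, upright: cylindrical body diameter 34 mm up to 46 mm height with a paper label, then shoulder, thin neck (18 mm) and black rubber bulb; 86 mm tall, about 60 g. Origin: centre of its underside, z up.
- petri: Closed round Petri dish, clear with a white paper label covering the top of its lid, lying flat: diameter 60 mm from 9 to 20 mm height (the lid), 57 mm below that; 20 mm tall, about 40 g, stiff. Origin: centre of its underside, z up.
- staining_jar: Staining jar (Coplin jar), upright: pale grey foot diameter 58 mm, 6 mm thick; ribbed pale grey body diameter 45 mm from 6 to 64 mm height; dark grey domed cap diameter 46 mm from 64 to 78 mm, 84 mm to the top of its dome; about 110 g. Origin: centre of its underside, z up.
- pot_purple: Purple-capped specimen pot, upright cylinder: clear body diameter 44 mm with a white label band, purple screw cap diameter 45 mm from 46 to 61 mm height; 61 mm tall, about 45 g. Origin: centre of its underside, z up. Stays where it is.
- bottle_white: White plastic dropper bottle, upright: cylindrical body diameter 34 mm up to 46 mm height with a paper label, then shoulder, thin neck (18 mm) and red rubber bulb; 86 mm tall, about 60 g. Origin: centre of its underside, z up. Stays where it is.
- tube_orange: Clear self-standing centrifuge tube, upright, diameter 31 mm, orange screw cap diameter 34 mm from 98 to 114 mm height; 114 mm tall, about 30 g, easily knocked over. Origin: centre of its underside, z up. Stays where it is.
Mind the look-alikes: they are no part of the job. What is shaped like the pot_yellow but pink or turquoise is not meant.

How it is judged:
By the outcome, as a careful person would: the job done as asked, in the order asked, and still so for the second after the job is handed in, with the robot touching nothing.
It also fails if it takes over 115 s, if anything falls off the work surface, if the arm or the gripper's body presses on something with over 40 N, if the wrist force passes 120 N, or if a joint passes its speed limit or range.

## Working session

There is one attempt and no reset: what is moved stays moved. The work goes in short steps, Python scripts to look and compute and a tool call to move; the robot and the scene stay as the last step left them, time stands still between calls to the robot, and variables do not carry over. Pictures are saved under pics/ and viewed, at most 14 in all, crops included, and the job is handed in when it is done.

Besides the shell and the picture viewer there is one more tool, called after ">>>" as name(argument=value, ...) on one line, values as JSON. servo_tool: Moves the arm, as the interface text tells. Its arguments: {"type":"object","properties":{"series":{"type":"array","items":{"type":"array","items":{"type":"array","items":{"type":"number"}}}},"force":{"type":"number"}},"required":["series"]}

```bash
ls; mkdir -p pics
python3 - <<'E'
from cell import r
import cv2,numpy as np
o=r.get_obs();print({k:np.round(v,3).tolist() for k,v in o.items()})
for n in("top","side"):
    p,d=r.grab_frame(n);cv2.imwrite(f"pics/{n}0.png",p);np.save(f"pics/{n}0.npy",d)
    c=r.get_calibration(n);print(n,{k:np.round(v,3).tolist() for k,v in c.items()})
E
```

```text
pics
{'clock': 0.0, 'q': [1.182, 0.126, -0.041, 1.405, 0.0, 1.571], 'qvel': [0.001, -0.0, 0.0, 0.001, -0.002, -0.0], 'effort': [0.001, -43.592, 35.292, 0.017, 0.0, -0.0], 'eef_pos': [0.199, 0.485, 0.209], 'eef_rot': [-0.0, 0.193, 0.981, -0.001], 'force': [-0.594, -0.208, 0.349], 'moment': [-0.018, -0.043, 0.054], 'finger_force': 0.0, 'width': 0.085}
top {'camera_matrix': [[348.822, 0.0, 263.651], [0.0, 348.822, 194.211], [0.0, 0.0, 1.0]], 'dist': [0.008, 0.0, 0.0, 0.0, 0.0], 'extrinsics': [[0.005, -1.0, -0.015, 0.011], [-0.995, -0.004, -0.102, 0.569], [0.102, 0.016, -0.995, 0.724], [0.0, 0.0, 0.0, 1.0]]}
side {'camera_matrix': [[391.421, 0.0, 255.34], [0.0, 391.421, 183.63], [0.0, 0.0, 1.0]], 'dist': [-0.027, 0.0, 0.0, 0.0, 0.0], 'extrinsics': [[0.977, -0.213, 0.02, -0.559], [-0.128, -0.659, -0.741, 0.122], [0.171, 0.721, -0.671, 0.986], [0.0, 0.0, 0.0, 1.0]]}
```

View pics/top0.png

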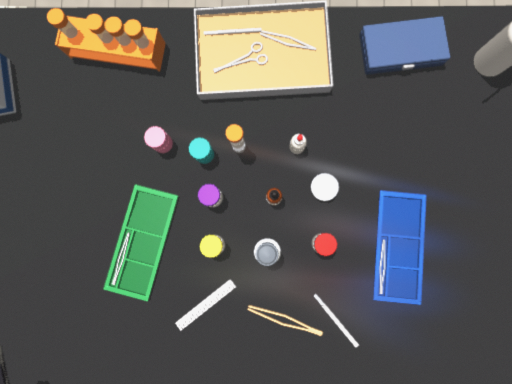

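View pics/side0.png

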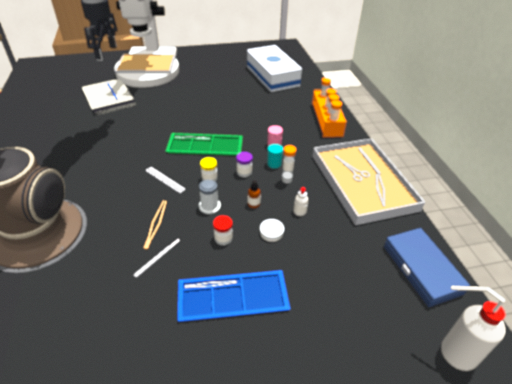

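```bash
cat > h.py <<'E'
from cell import r
import cv2,numpy as np
from scipy.spatial.transform import Rotation as R
def ray(n,uv,z):
    c=r.get_calibration(n);E=np.array(c["extrinsics"])
    p=cv2.undistortPoints(np.float64(uv).reshape(-1,1,2),np.array(c["camera_matrix"]),np.array(c["dist"])).reshape(-1,2)
    d=np.c_[p,np.ones(len(p))]@E[:3,:3]; o=-E[:3,:3].T@E[:3,3]
    return o+d*((z-o[2])/d[:,2])[:,None]
def blobs(img,lo,hi,amin=40):
    m=cv2.inRange(cv2.cvtColor(img,cv2.COLOR_BGR2HSV),np.array(lo),np.array(hi))
    cs,_=cv2.findContours(m,cv2.RETR_EXTERNAL,cv2.CHAIN_APPROX_NONE)
    return sorted([c for c in cs if cv2.contourArea(c)>amin],key=cv2.contourArea)[::-1]
# x,y of TCP, z, closing-line angle (deg, world)
def move(x,y,z,ang,base=None):
    o=r.get_obs();p=o["eef_pos"];q=o["eef_rot"];R0=R.from_quat([q[1],q[2],q[3],q[0]])
    a=np.deg2rad(ang);best=None
    for k in(0,np.pi):
        yv=np.array([np.cos(a+k),np.sin(a+k),0]);zv=np.array([0,0,-1.]);xv=np.cross(yv,zv)
        v=(R0.inv()*R.from_matrix(np.c_[xv,yv,zv])).as_rotvec()
        if best is None or abs(o["q"][5]-v[2]*0)<0 or np.linalg.norm(v)<np.linalg.norm(best): best=v
    s=R0.inv().apply(np.array([x,y,z])-p)*1000
    print("turn",best.round(3),"shift",s.round(1),"pos",np.round(p,4),"q6",round(o["q"][5],2))
E
python3 - <<'E'
from h import *
C={"yellow":((22,120,120),(34,255,255),.061),"red":((0,150,100),(6,255,255),.061),"purple":((130,100,60),(150,255,255),.061),
"teal":((85,120,80),(95,255,255),.061),"orange":((9,150,120),(18,255,255),.114),"white":((0,0,150),(179,50,255),.02)}
img={n:cv2.imread(f"pics/{n}0.png") for n in("top","side")}
for n in img:
  for k,(lo,hi,z) in C.items():
    for c in blobs(img[n],lo,hi)[:6]:
      (u,v),rad=cv2.minEnclosingCircle(c)
      m=cv2.moments(c);cc=(m["m10"]/m["m00"],m["m01"]/m["m00"])
      print(n,k,np.round((u,v,rad),1),cv2.contourArea(c),"w",ray(n,cc,z).round(4)[0,:2],ray(n,(u,v),z).round(4)[0,:2])
  for k,lo,hi in(("blue",(108,150,90),(125,255,255)),("green",(55,120,60),(80,255,255))):
    for c in blobs(img[n],lo,hi,500)[:2]:
      w=ray(n,c.reshape(-1,2),.010)[:,:2]
      (cx,cy),sz,a=cv2.minAreaRect(np.float32(w*1000)); print(n,k,cx,cy,sz,a,cv2.contourArea(c))
big=cv2.resize(img["top"][115:310,100:435],(800,466),interpolation=cv2.INTER_CUBIC);cv2.imwrite("pics/crop.png",big)
E
```

```text
top yellow [210.5 245.6  11.7] 382.5 w [0.4592 0.1209] [0.4598 0.121 ]
top yellow [233.7 132.3   7.3] 146.0 w [0.6965 0.0769] [0.6965 0.077 ]
top red [325.5 244.2  11.5] 371.0 w [ 0.464  -0.1128] [ 0.464 -0.113]
top purple [208.4 194.5  11.4] 360.5 w [0.5648 0.1277] [0.5647 0.1275]
top teal [200.8 149.9  13.2] 422.5 w [0.659  0.1462] [0.6586 0.1456]
top orange [107.7  48.5  53.1] 1858.0 w [0.8569 0.2999] [0.853  0.3271]
top orange [73.9 35.9 10.1] 122.5 w [0.874  0.3906] [0.8795 0.3966]
top orange [57.  18.7 10.2] 45.0 w [0.9076 0.4286] [0.9161 0.4331]
top white [255.5   3.5 255.5] 14145.5 w [0.9272 0.0306] [1.0125 0.035 ]
top white [205.5 305.   35.8] 655.5 w [0.3344 0.1366] [0.3334 0.1357]
top white [324.5 186.3  14. ] 576.5 w [ 0.5874 -0.1189] [ 0.5878 -0.119 ]
top white [266.8 251.4  13.6] 498.5 w [0.448 0.007] [0.4463 0.0063]
top white [154.3 136.4  10. ] 273.0 w [0.6986 0.2584] [0.6986 0.2585]
top white [336.  320.   33.4] 238.0 w [ 0.3034 -0.1398] [ 0.3052 -0.1394]
top blue 459.143798828125 -281.26226806640625 (101.6119613647461, 236.6674041748047) 84.92964935302734 5065.0
top
[... 576 characters left out ...]
113.0 w [0.6806 0.0647] [0.6799 0.0638]
side white [321.4 166.2 252.2] 50881.0 w [1.1461 0.3462] [0.7934 0.0865]
side white [27.  27.5 38.5] 2796.5 w [-0.2889  1.4173] [-0.2952  1.4092]
side white [273.   63.5  29.8] 1191.5 w [0.8338 0.7897] [0.8212 0.7869]
side white [271.5 228.5  12.6] 418.0 w [ 0.5865 -0.1247] [ 0.5868 -0.1235]
side white [134.2   6.1  15.1] 394.5 w [0.2264 1.6077] [0.2279 1.6408]
side white [ 0.5 64.5 23.5] 310.5 w [-0.297   0.9683] [-0.3159  0.9876]
side blue 459.34320068359375 -282.8502502441406 (106.01374053955078, 240.149169921875) 84.92992401123047 4529.0
side green 465.4451599121094 280.02850341796875 (115.53754425048828, 241.16909790039062) 75.8398208618164 1484.0
```

View pics/crop.png

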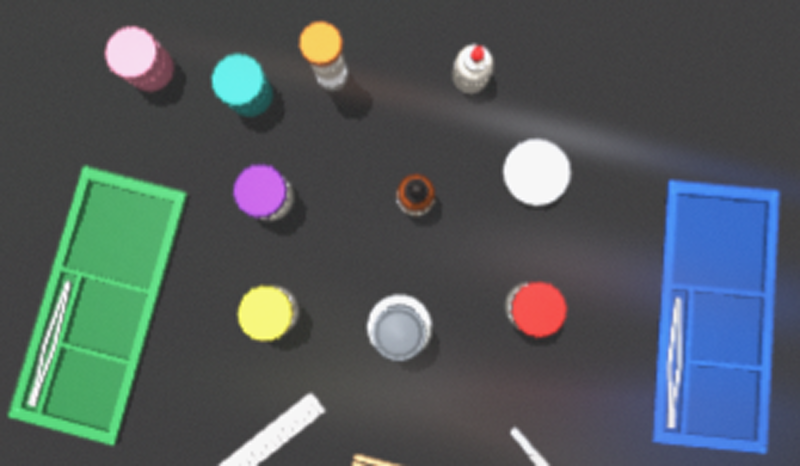

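Run:
```python
from h import *
print(ray("top",(274.2,193.7),.084),ray("top",(267.5,254),.082))
move(.55,-.10,.17,-11)
```

```text
[[ 0.56436623 -0.00832558  0.084     ]] [[0.44506008 0.00456407 0.082     ]]
turn [-1.000e-03  1.000e-03  1.374e+00] shift [-546.8 -408.6   39.6] pos [0.1989 0.4854 0.209 ] q6 1.57
```

>>> servo_tool(series=[[[0,0,1.374,-547,-409,40,0],[0,0,1.374,-547,-409,40,0],[0,0,1.374,-547,-409,40,0],[0,0,1.374,-547,-409,40,0],[0,0,1.374,-547,-409,40,0],[0,0,1.374,-547,-409,40,0],[0,0,1.374,-547,-409,40,0],[0,0,1.374,-547,-409,40,0],[0,0,1.374,-547,-409,40,0],[0,0,1.374,-547,-409,40,0],[0,0,1.374,-547,-409,40,0],[0,0,1.374,-547,-409,40,0],[0,0,1.374,-547,-409,40,0],[0,0,1.374,-547,-409,40,0],[0,0,1.374,-547,-409,40,0],[0,0,1.374,-547,-409,40,0],[0,0,1.374,-547,-409,40,0],[0,0,1.374,-547,-409,40,0],[0,0,1.374,-547,-409,40,0],[0,0,1.374,-547,-409,40,0]]], force=30)

```text
clock: 1.77
eef_pos: [0.5495, -0.0993, 0.1695]
eef_rot: [-0.001, 0.772, 0.636, -0.0]
force: [-0.8, -0.7, 0.4]
width: 0.0855
finger_force: 0.0
```

Run:
```python
from h import *
o=r.get_obs();print(o["clock"],o["eef_pos"],o["qvel"])
c=r.get_calibration("wrist");p,d=r.grab_frame("wrist");cv2.imwrite("pics/w1.png",p)
print(np.round(c["extrinsics"],3).tolist())
for b in blobs(p,(0,0,150),(179,50,255),1500):
  m=cv2.moments(b);cc=(m["m10"]/m["m00"],m["m01"]/m["m00"]);print(cc,cv2.contourArea(b),ray("wrist",cc,.02))
```

```text
1.7667 [ 0.5494753  -0.09926599  0.16946775] [ 0.01810573 -0.01650695 -0.00395072 -0.00248257 -0.00081954 -0.00331544]
[[0.982, -0.191, -0.002, -0.558], [-0.18, -0.927, 0.329, -0.022], [-0.065, -0.322, -0.944, 0.347], [0.0, 0.0, 0.0, 1.0]]
(117.60540232690586, 84.1425026442112) 4097.0 [[0.43372508 0.01151249 0.02      ]]
(291.9933787731256, 177.28296007789677) 2567.5 [[ 0.58707419 -0.11554266  0.02      ]]
```

View pics/w1.png

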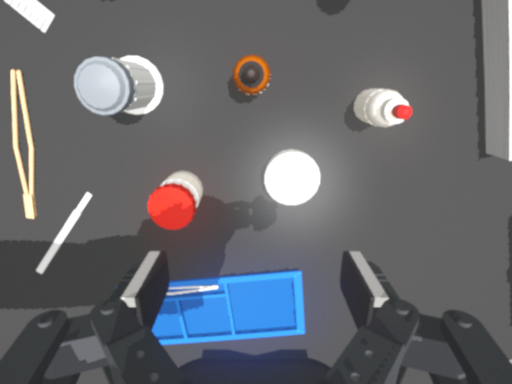

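Run:
```python
from h import *
print("amber",ray("wrist",(252,74),.084),"jar",ray("wrist",(101,86),.082),"red",ray("wrist",(171,208),.061),"tray corners",ray("wrist",[(302,271),(303,334)],.01))
move(.587,-.118,.020,-11)
```

```text
amber [[ 0.56515955 -0.00716317  0.084     ]] jar [[0.44627013 0.0076867  0.082     ]] red [[ 0.46467538 -0.11087271  0.061     ]] tray corners [[ 0.58185601 -0.24118103  0.01      ]
 [ 0.56954765 -0.34127811  0.01      ]]
turn [-0.001 -0.     0.001] shift [-11.7  40.5 149.7] pos [ 0.5495 -0.0989  0.1698] q6 1.58
```

>>> servo_tool(series=[[[0,0,0,-6,20,25,0],[0,0,0,-12,40,60,0],[0,0,0,-12,40,90,0],[0,0,0,-12,40,115,0],[0,0,0,-12,40,135,0],[0,0,0,-12,40,145,0],[0,0,0,-12,40,150,0],[0,0,0,-12,40,150,0],[0,0,0,-12,40,150,0.5],[0,0,0,-12,40,150,0.5],[0,0,0,-12,40,150,0.5],[0,0,0,-12,40,150,0.5],[0,0,0,-12,40,150,0.5],[0,0,0,-12,40,150,0.5]]], force=30)

```text
clock: 2.98
eef_pos: [0.5873, -0.1196, 0.0201]
eef_rot: [0.0, 0.772, 0.636, 0.0]
force: [-0.5, 0.0, -0.2]
width: 0.0425
finger_force: 0.0
```

Run:
```python
from h import *
o=r.get_obs();print(o["width"],o["finger_force"],o["clock"])
p,d=r.grab_frame("wrist");q,_=r.grab_frame("top");cv2.imwrite("pics/w2.png",np.hstack([cv2.resize(p,(400,300)),cv2.resize(q[120:310,230:430],(400,380))[:300]]))
```

```text
0.04249304965682549 0.0 2.9833
```

View pics/w2.png

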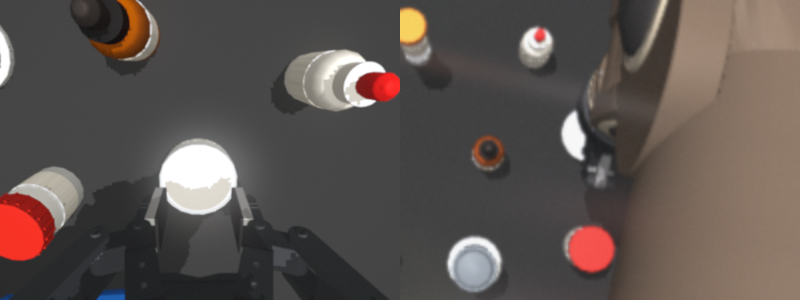

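Run:
```python
from h import *
p,d=r.grab_frame("wrist");cv2.imwrite("pics/w3.png",p[150:384,150:370].repeat(2,0).repeat(2,1))
E=np.array(r.get_calibration("wrist")["extrinsics"]);print("cam",-E[:3,:3].T@E[:3,3])
for uv in [(202,232),(303,232),(253,180),(253,273)]:print(uv,ray("wrist",uv,.02)[0].round(4), d[uv[1],uv[0]])
# depth -> world points along pads
K=np.array(r.get_calibration("wrist")["camera_matrix"])
for uv in [(200,250),(197,270),(195,300),(312,250),(312,270),(314,300),(253,215),(253,250)]:
  z=d[uv[1],uv[0]];P=np.linalg.inv(K)@[uv[0],uv[1],1]*z;print(uv,(E[:3,:3].T@(P-E[:3,3])).round(4))
```

```text
cam [ 0.60342513 -0.03535016  0.1839129 ]
(202, 232) [ 0.5566 -0.1115  0.02  ] 0.20504364
(303, 232) [ 0.6159 -0.123   0.02  ] 0.18312158
(253, 180) [ 0.5928 -0.0854  0.02  ] 0.18128774
(253, 273) [ 0.581  -0.1455  0.02  ] 0.19196872
(200, 250) [ 0.5644 -0.1026  0.0583]
(197, 270) [ 0.5655 -0.1035  0.0735]
(195, 300) [ 0.5655 -0.1091  0.0856]
(312, 250) [ 0.6158 -0.1131  0.0574]
(312, 270) [ 0.613  -0.1123  0.0741]
(314, 300) [ 0.6103 -0.1105  0.0944]
(253, 215) [ 0.5887 -0.1063  0.0203]
(253, 250) [ 0.5843 -0.1286  0.0211]
```

View pics/w3.png

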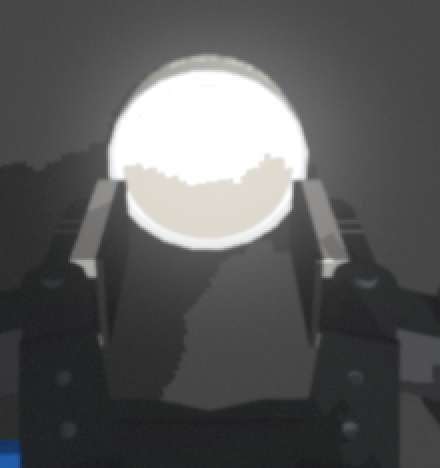

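Run:
```python
from h import *
p,d=r.grab_frame("wrist")
c=r.get_calibration("wrist");E=np.array(c["extrinsics"]);K=np.array(c["camera_matrix"]);print(K[0,0])
for v in range(238,384,10):
  out=[]
  for u in (204,207,253,299,302):
    z=d[v,u];P=np.linalg.inv(K)@[u,v,1]*z;out.append((E[:3,:3].T@(P-E[:3,3])).round(3).tolist())
  print(v,out)
o=r.get_obs();print(o["eef_pos"],o["q"],o["force"])
```

```text
305.74309758653624
238 [[0.551, -0.126, -0.0], [0.559, -0.116, 0.02], [0.586, -0.121, 0.02], [0.613, -0.126, 0.02], [0.615, -0.128, 0.019]]
248 [[0.566, -0.104, 0.055], [0.567, -0.103, 0.057], [0.584, -0.128, 0.02], [0.61, -0.113, 0.054], [0.611, -0.111, 0.057]]
258 [[0.567, -0.104, 0.064], [0.568, -0.104, 0.063], [0.583, -0.135, 0.02], [0.609, -0.117, 0.056], [0.61, -0.112, 0.064]]
268 [[0.568, -0.104, 0.073], [0.567, -0.108, 0.065], [0.582, -0.142, 0.02], [0.608, -0.122, 0.057], [0.609, -0.117, 0.065]]
278 [[0.568, -0.107, 0.074], [0.567, -0.112, 0.068], [0.578, -0.162, 0.001], [0.608, -0.126, 0.059], [0.609, -0.121, 0.067]]
288 [[0.567, -0.111, 0.075], [0.566, -0.116, 0.07], [0.576, -0.171, 0.0], [0.607, -0.131, 0.06], [0.608, -0.125, 0.068]]
298 [[0.566, -0.116, 0.076], [0.565, -0.121, 0.07], [0.574, -0.18, -0.0], [0.606, -0.133, 0.065], [0.607, -0.126, 0.073]]
308 [[0.565, -0.119, 0.078], [0.564, -0.125, 0.071], [0.572, -0.189, -0.0], [0.606, -0.195, -0.0], [0.606, -0.131, 0.074]]
318 [[0.565, -0.123, 0.08], [0.537, -0.191, -0.0], [0.571, -0.197, 0.001], [0.604, -0.204, -0.0], [
[... 229 characters left out ...]
0.222, 0.001], [0.604, -0.223, -0.0]]
348 [[0.577, -0.1, 0.119], [0.53, -0.22, -0.001], [0.565, -0.226, -0.0], [0.6, -0.233, -0.0], [0.603, -0.233, 0.0]]
358 [[0.578, -0.099, 0.123], [0.576, -0.106, 0.117], [0.589, -0.108, 0.117], [0.602, -0.111, 0.117], [0.603, -0.11, 0.117]]
368 [[0.578, -0.099, 0.126], [0.579, -0.099, 0.127], [0.589, -0.108, 0.121], [0.601, -0.11, 0.121], [0.602, -0.104, 0.126]]
378 [[0.579, -0.098, 0.13], [0.579, -0.099, 0.129], [0.589, -0.106, 0.125], [0.601, -0.103, 0.129], [0.602, -0.103, 0.129]]
[ 0.58708492 -0.11948981  0.019687  ] [-2.00798864e-01  3.26477876e-01 -2.09187943e-01  1.03518839e+00
  2.02156768e-05  1.56213507e+00] [-0.6650628  -0.80207011  0.08706105]
```

>>> servo_tool(series=[[[0,0,0,0,0,0,0],[0,0,0,0,0,0,0],[0,0,0,0,0,0,0],[0,0,0,0,0,0,0],[0,0,0,0,0,0,0],[0,0,0,0,0,0,0],[0,0,0,0,0,10,0],[0,0,0,0,0,20,0],[0,0,0,0,0,20,0]]])

```text
clock: 3.93
eef_pos: [0.5854, -0.1191, -0.0032]
eef_rot: [-0.001, 0.772, 0.636, -0.001]
force: [-1.5, 0.1, -0.8]
width: 0.0854
finger_force: 0.0
```

```bash
cat >> h.py <<'E'
def wpts():
    p,d=r.grab_frame("wrist");c=r.get_calibration("wrist");E=np.array(c["extrinsics"])
    v,u=np.mgrid[0:384,0:512];pp=cv2.undistortPoints(np.c_[u.ravel(),v.ravel()].astype(float).reshape(-1,1,2),np.array(c["camera_matrix"]),np.array(c["dist"])).reshape(-1,2)
    z=d.ravel();W=(np.c_[pp,np.ones(len(pp))]*z[:,None]-E[:3,3])@E[:3,:3]
    return p,d,W.reshape(384,512,3)
E
python3 - <<'E'
from h import *
p,d,W=wpts();o=r.get_obs();R0=R.from_quat(np.roll(o["eef_rot"],-1));T=R0.inv().apply(W.reshape(-1,3)-o["eef_pos"]).reshape(W.shape)*1000
print(o["eef_pos"],o["force"],o["width"])
m=(d>0)&(abs(abs(T[...,1])-48)<10)&(abs(T[...,0])<22)&(T[...,2]>-90)&(W[...,2]>.021)
for s in(1,-1):
  k=m&(s*T[...,1]>0);q=T[k];i=np.argsort(-q[:,2])[:400:40];print(k.sum(),q[i].round(0).tolist())
E
```

```text
[ 0.58563729 -0.11912871 -0.00234972] [ 0.90934652 -0.55037172  0.16869621] 0.08558772866952297
4993 [[2.0, 43.0, -34.0], [-5.0, 42.0, -37.0], [7.0, 42.0, -38.0], [5.0, 42.0, -39.0], [3.0, 42.0, -40.0], [-2.0, 42.0, -41.0], [7.0, 42.0, -42.0], [6.0, 42.0, -43.0], [-4.0, 43.0, -43.0], [-11.0, 43.0, -44.0]]
4903 [[7.0, -43.0, -34.0], [-2.0, -43.0, -37.0], [5.0, -43.0, -38.0], [11.0, -46.0, -39.0], [11.0, -48.0, -40.0], [12.0, -44.0, -41.0], [2.0, -43.0, -42.0], [12.0, -45.0, -43.0], [12.0, -47.0, -44.0], [8.0, -53.0, -44.0]]
```

>>> servo_tool(series=[[[0,0,0,0,-2,8,0],[0,0,0,0,-2,16,0],[0,0,0,0,-2,22,0],[0,0,0,0,-2,25,0],[0,0,0,0,-2,25,0],[0,0,0,0,-2,25,0.45],[0,0,0,0,-2,25,0.45],[0,0,0,0,-2,25,0.45],[0,0,0,0,-2,25,0.45],[0,0,0,0,-2,25,0.45],[0,0,0,0,-2,25,0.45]]], force=30)

```text
clock: 4.9
eef_pos: [0.5857, -0.1192, -0.0246]
eef_rot: [0.001, 0.772, 0.636, 0.0]
force: [0.3, -0.1, 4.6]
width: 0.0588
finger_force: 32.5
```

>>> servo_tool(series=[[[0,0,0,0,0,-6,0.45],[0,0,0,0,0,-18,0.45],[0,0,0,0,0,-35,0.45],[0,0,0,0,0,-55,0.45],[0,0,0,0,0,-75,0.45],[0,0,0,0,0,-85,0.45],[0,0,0,0,0,-90,0.45],[0,0,0,0,0,-90,0.45]]])

```text
clock: 5.57
eef_pos: [0.5859, -0.1192, 0.0661]
eef_rot: [0.001, 0.772, 0.636, 0.001]
force: [0.3, 0.3, -0.6]
width: 0.0589
finger_force: 32.3
```

Run:
```python
from h import *
o=r.get_obs();print(o["width"],o["finger_force"],o["eef_pos"])
p,d,W=wpts();R0=R.from_quat(np.roll(o["eef_rot"],-1));T=R0.inv().apply(W.reshape(-1,3)-o["eef_pos"]).reshape(W.shape)*1000
cv2.imwrite("pics/w4.png",p)
hsv=cv2.cvtColor(p,cv2.COLOR_BGR2HSV)
m=(abs(T[...,1])<29)&(T[...,0]>-45)&(T[...,0]<45)&(T[...,2]<0)&(T[...,2]>-60)&(hsv[...,2]>120);q=T[m];print(m.sum(),q.min(0),q.max(0),np.median(q,0))
move(.525,-.288,.08,-50)
```

```text
0.05891502328157405 32.326653599739075 [ 0.58590602 -0.11920685  0.06607404]
12258 [-27.72364709 -28.99268234 -46.26560454] [ 32.30733835  28.86169158 -22.24037247] [  7.62999965  -0.44724771 -43.74685961]
turn [ 0.    -0.     0.681] shift [-177.3  -26.9  -15.2] pos [ 0.5852 -0.1191  0.0648] q6 1.56
```

View pics/w4.png

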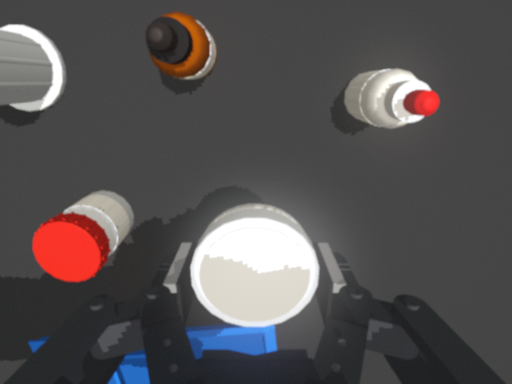

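>>> servo_tool(series=[[[0,0,0.1,-20,-3,0,0.45],[0,0,0.2,-50,-8,0,0.45],[0,0,0.3,-85,-13,0,0.45],[0,0,0.4,-120,-18,0,0.45],[0,0,0.5,-150,-23,0,0.45],[0,0,0.6,-168,-26,0,0.45],[0,0,0.68,-176,-28,0,0.45],[0,0,0.681,-178,-29,0,0.45],[0,0,0.681,-178,-29,0,0.45]]])

```text
clock: 6.37
eef_pos: [0.5217, -0.2883, 0.0633]
eef_rot: [-0.001, 0.94, 0.342, -0.001]
force: [-0.4, 0.6, -0.6]
width: 0.0588
finger_force: 32.3
```

Run:
```python
from h import *
o=r.get_obs();print(o["width"],o["clock"]);move(.5235,-.2893,-.021,-50)
p,d,W=wpts();cv2.imwrite("pics/w5.png",p)
m=cv2.inRange(cv2.cvtColor(p,cv2.COLOR_BGR2HSV),(108,150,60),(125,255,255))>0
q=W[m&(W[...,2]>.0075)&(W[...,2]<.013)];print(len(q),q.min(0),q.max(0))
a=np.deg2rad(-5.07);l=(q[:,:2]-[.4592,-.282])@np.array([[np.cos(a),-np.sin(a)],[np.sin(a),np.cos(a)]])*1000
for i in(0,1):
  h,e=np.histogram(l[:,i],np.arange(-130,131,4));print([(int(b),int(n)) for n,b in zip(h,e) if n>5])
```

```text
0.05879184644007527 6.3667
turn [-0.002  0.001  0.001] shift [ 0.9  2.1 84.3] pos [ 0.5217 -0.2883  0.0633] q6 1.94
518 [ 0.33860194 -0.33824717  0.00750626] [ 0.58058201 -0.21970077  0.0121093 ]
[(-110, 10), (-70, 24), (-66, 31), (-62, 33), (-58, 39), (-54, 38), (-50, 43), (-46, 74), (-42, 12), (-14, 7), (10, 7), (14, 7), (18, 7), (22, 58), (78, 11), (82, 6), (86, 7), (90, 7), (94, 9), (98, 7), (102, 7), (114, 16)]
[(-50, 41), (-46, 120), (-42, 125), (-38, 17), (-34, 25), (-30, 9), (14, 14), (18, 11), (22, 12), (26, 35), (30, 8), (34, 12), (38, 17), (50, 57)]
```

View pics/w5.png

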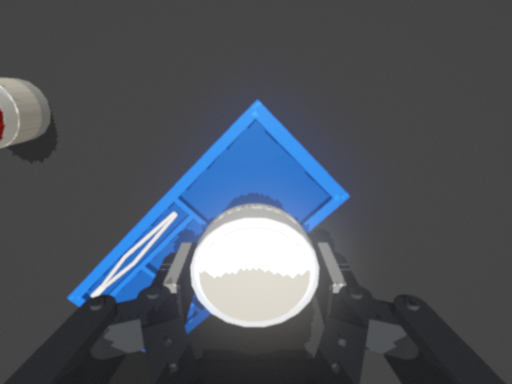

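Run:
```python
from h import *
w=ray("wrist",[(258,101),(348,196),(69,297)],.010)[:,:2]*1000;print(w.round(1))
a=np.deg2rad(-5.07);M=np.array([[np.cos(a),-np.sin(a)],[np.sin(a),np.cos(a)]]);print(((w-[459.2,-282])@M).round(1))
```

```text
[[ 580.1 -241.4]
 [ 571.2 -338.8]
 [ 347.3 -220.5]]
[[ 116.8   51.2]
 [ 116.6  -46.7]
 [-116.9   51.3]]
```

>>> servo_tool(series=[[[0,0,0,2,1,12,0.45],[0,0,0,2,1,32,0.45],[0,0,0,2,1,52,0.45],[0,0,0,2,1,68,0.45],[0,0,0,2,1,77,0.45],[0,0,0,2,1,82,0.45],[0,0,0,2,1,84,0.45],[0,0,0,2,1,84,0.45]]])

```text
clock: 7.08
eef_pos: [0.5251, -0.2874, -0.0194]
eef_rot: [-0.0, 0.94, 0.342, -0.0]
force: [0.9, -0.2, 0.3]
width: 0.0586
finger_force: 32.3
```

>>> servo_tool(series=[[[0,0,0,-1,0,2,0.45],[0,0,0,-1,0,2,0.26],[0,0,0,-1,0,2,0.26],[0,0,0,-1,0,2,0.26],[0,0,0,-1,0,2,0.26],[0,0,0,-1,0,-3,0.26],[0,0,0,-1,0,-10,0.26],[0,0,0,-1,0,-25,0.2],[0,0,0,-1,0,-45,0],[0,0,0,-1,0,-75,0],[0,0,0,-1,0,-105,0],[0,0,0,-1,0,-120,0],[0,0,0,-1,0,-120,0]]])

```text
clock: 8.17
eef_pos: [0.5264, -0.2896, 0.1062]
eef_rot: [0.003, 0.94, 0.342, 0.003]
force: [0.1, -0.2, -0.4]
width: 0.0853
finger_force: 0.0
```

Run:
```python
from h import *
o=r.get_obs();print(o["width"],o["clock"],o["force"])
p,d,W=wpts();cv2.imwrite("pics/w6.png",p)
for b in blobs(p,(0,0,150),(179,60,255),1500):
  m=cv2.moments(b);cc=(m["m10"]/m["m00"],m["m01"]/m["m00"]);print(cc,ray("wrist",cc,.0225)*1000,W[int(cc[1]),int(cc[0])])
move(.46,.119,.07,15)
```

```text
0.08532030653602282 8.1667 [ 0.08763276 -0.15990441 -0.35235072]
(251.5401547491996, 186.12842404838133) [[ 526.54893427 -284.9453419    22.5       ]] [ 0.52594622 -0.28484094  0.02096477]
(50.91661835748792, 107.25903381642512) [[ 475.41184557 -121.16419449   22.5       ]] [ 0.47981042 -0.12509971  0.03253133]
turn [ 5.000e-03  1.000e-03 -1.135e+00] shift [ 211.9 -355.1   32.4] pos [ 0.5256 -0.2892  0.1037] q6 1.94
```

>>> servo_tool(series=[[[0,0,-0.1,15,-25,0,0],[0,0,-0.2,35,-59,0,0],[0,0,-0.3,55,-93,0,0],[0,0,-0.4,75,-127,0,0],[0,0,-0.5,95,-161,0,0],[0,0,-0.6,115,-195,0,0],[0,0,-0.7,135,-229,0,0],[0,0,-0.8,155,-263,0,0],[0,0,-0.9,175,-297,0,0],[0,0,-1.0,192,-325,0,0],[0,0,-1.1,205,-345,0,0],[0,0,-1.135,212,-355,0,0],[0,0,-1.135,212,-355,0,0]]])

```text
clock: 9.3
eef_pos: [0.4573, 0.122, 0.0996]
eef_rot: [-0.001, 0.607, 0.795, -0.0]
force: [-0.7, -0.0, 0.1]
width: 0.0856
finger_force: 0.0
```

Run:
```python
from h import *
p,d,W=wpts();cv2.imwrite("pics/w7.png",p)
for b in blobs(p,(22,120,100),(34,255,255),500):
  mk=np.zeros(d.shape,np.uint8);cv2.drawContours(mk,[b],-1,1,-1);q=W[(mk>0)&(abs(W[...,2]-.061)<.003)]
  print(cv2.contourArea(b),len(q),q.min(0),q.max(0),(q[:,:2].min(0)+q[:,:2].max(0))/2)
for b in blobs(p,(130,100,60),(150,255,255),300): print("purple",cv2.boundingRect(b))
move(.46,.119,0,15)
```

```text
3069.5 2812 [0.43624364 0.09934746 0.05801553] [0.48174992 0.14472886 0.06298074] [0.45899678 0.12203816]
purple (360, 203, 65, 59)
turn [-0.002  0.     0.002] shift [-2.3  2.1 99.7] pos [0.4575 0.1207 0.0997] q6 1.56
```

>>> servo_tool(series=[[[0,0,0,1,2,15,0],[0,0,0,1,2,40,0],[0,0,0,1,2,65,0],[0,0,0,1,2,85,0],[0,0,0,1,2,96,0],[0,0,0,1,2,100,0],[0,0,0,1,2,100,0],[0,0,0,1,2,100,0.6],[0,0,0,1,2,100,0.6],[0,0,0,1,2,100,0.6],[0,0,0,1,2,100,0.6],[0,0,0,1,2,100,0.6],[0,0,0,1,2,100,0.6],[0,0,0,1,2,100,0.6]]], force=30)

```text
clock: 10.52
eef_pos: [0.4609, 0.1214, 0.0017]
eef_rot: [0.001, 0.609, 0.793, 0.001]
force: [-0.5, -1.4, 5.8]
width: 0.0444
finger_force: 30.2
```

Run:
```python
from h import *
o=r.get_obs();print(o["width"],o["finger_force"],o["clock"])
print("to tray"); move(.3817,-.2839,.12,-50)
```

```text
0.04444644096339212 30.21423563361168 10.5167
to tray
turn [ 2.000e-03 -1.000e-03  1.135e+00] shift [-371.  -181.3 -118.5] pos [0.4609 0.1214 0.0017] q6 1.57
```

>>> servo_tool(series=[[[0,0,0,0,0,-8,0.6],[0,0,0,0,0,-25,0.6],[0,0,0,0,0,-50,0.6],[0,0,0,0,0,-80,0.6],[0,0,0.05,-15,-7,-100,0.6],[0,0,0.13,-40,-20,-110,0.6],[0,0,0.22,-70,-34,-115,0.6],[0,0,0.31,-105,-51,-115,0.6],[0,0,0.4,-140,-68,-115,0.6],[0,0,0.49,-175,-86,-115,0.6],[0,0,0.58,-210,-103,-115,0.6],[0,0,0.67,-245,-120,-115,0.6],[0,0,0.76,-280,-137,-115,0.6],[0,0,0.83,-312,-152,-115,0.6],[0,0,0.88,-340,-166,-115,0.6],[0,0,0.91,-358,-175,-115,0.6],[0,0,0.91,-367,-179,-115,0.6],[0,0,0.91,-371,-181,-115,0.6],[0,0,0.91,-371,-181,-115,0.6]]])

```text
clock: 12.1
eef_pos: [0.3813, -0.284, 0.1157]
eef_rot: [-0.0, 0.895, 0.445, 0.0]
force: [0.9, -0.6, -0.9]
width: 0.0443
finger_force: 30.7
```

Run:
```python
from h import *
o=r.get_obs();print(o["width"],o["finger_force"],o["clock"])
move(.3817,-.2839,.0052,-37)
```

```text
0.0443200370811803 30.733237713575363 12.1
turn [-0.    -0.    -0.002] shift [  0.3   0.3 110.5] pos [ 0.3813 -0.284   0.1157] q6 1.58
```

>>> servo_tool(series=[[[0,0,0,0,0,15,0.6],[0,0,0,0,0,40,0.6],[0,0,0,0,0,65,0.6],[0,0,0,0,0,88,0.6],[0,0,0,0,0,100,0.6],[0,0,0,0,0,106,0.6],[0,0,0,0,0,110,0.6],[0,0,0,0,0,112,0.6],[0,0,0,0,0,112,0.6]]])

```text
clock: 12.85
eef_pos: [0.382, -0.2835, 0.0046]
eef_rot: [0.0, 0.895, 0.446, 0.0]
force: [0.3, 1.1, -0.6]
width: 0.044
finger_force: 30.9
```

Release, rise.

>>> servo_tool(series=[[[0,0,0,0,0,1,0.6],[0,0,0,0,0,1,0.3],[0,0,0,0,0,1,0.3],[0,0,0,0,0,1,0.3],[0,0,0,0,0,1,0.3],[0,0,0,0,0,-10,0.3],[0,0,0,0,0,-35,0.3],[0,0,0,0,0,-70,0.2],[0,0,0,0,0,-105,0],[0,0,0,0,0,-115,0],[0,0,0,0,0,-115,0]]])

```text
clock: 13.77
eef_pos: [0.3832, -0.2853, 0.1221]
eef_rot: [0.003, 0.895, 0.445, 0.001]
force: [-0.3, -0.3, 0.5]
width: 0.0855
finger_force: 0.0
```

Run:
```python
from h import *
o=r.get_obs();print(o["width"],o["clock"])
p,d,W=wpts();cv2.imwrite("pics/w8.png",p)
for b in blobs(p,(22,120,100),(34,255,255),500):
  mk=np.zeros(d.shape,np.uint8);cv2.drawContours(mk,[b],-1,1,-1);q=W[(mk>0)&(abs(W[...,2]-.0635)<.003)]
  print(len(q),np.median(q[:,2]),(q[:,:2].min(0)+q[:,:2].max(0))/2)
move(.55,-.009,.12,-90);move(.55,-.009,.12,0)
```

```text
0.08554939360495238 13.7667
1948 0.06124711114172966 [ 0.3816891  -0.28077093]
turn [ 0.003 -0.001  0.923] shift [ 3.21e+02 -3.26e+01 -3.00e-01] pos [ 0.3823 -0.2846  0.1198] q6 1.58
turn [ 0.003  0.001 -0.648] shift [ 3.21e+02 -3.26e+01 -3.00e-01] pos [ 0.3823 -0.2846  0.1198] q6 1.58
```

>>> servo_tool(series=[[[0,0,0.05,20,-3,0,0],[0,0,0.1,58,-8,0,0],[0,0,0.16,98,-13,0,0],[0,0,0.22,138,-18,0,0],[0,0,0.28,178,-22,0,0],[0,0,0.34,218,-26,0,0],[0,0,0.4,258,-26,0,0],[0,0,0.45,290,-26,0,0],[0,0,0.454,310,-26,0,0],[0,0,0.454,325,-26,0,0],[0,0,0.454,330,-26,0,0],[0,0,0.454,330,-26,0,0]]])

```text
clock: 14.82
eef_pos: [0.5595, -0.0046, 0.1172]
eef_rot: [-0.0, 0.972, 0.233, -0.001]
force: [-0.3, 0.2, -0.3]
width: 0.0858
finger_force: 0.0
```

Run:
```python
from h import *
p,d,W=wpts();cv2.imwrite("pics/w9.png",p)
a=np.array([.5645,-.008])
for lo,hi in((.030,.046),(.05,.07),(.070,.088)):
  q=W[(np.linalg.norm(W[...,:2]-a,axis=2)<.03)&(W[...,2]>lo)&(W[...,2]<hi)];print(lo,len(q),q.min(0).round(4),q.max(0).round(4),(q[:,:2].min(0)+q[:,:2].max(0)).round(4)/2)
move(.5645,-.008,-.007,-63)
```

```text
0.03 214 [ 0.5561 -0.0213  0.0301] [0.5817 0.0097 0.046 ] [ 0.5689 -0.0058]
0.05 851 [ 0.5503 -0.0226  0.05  ] [0.5802 0.0077 0.0698] [ 0.56525 -0.00745]
0.07 294 [ 0.5586 -0.0136  0.0711] [ 0.5707 -0.0011  0.0875] [ 0.56465 -0.00735]
turn [-0.001  0.002 -0.002] shift [  3.9   4.8 124.6] pos [ 0.5591 -0.0054  0.1176] q6 2.66
```

View pics/w9.png

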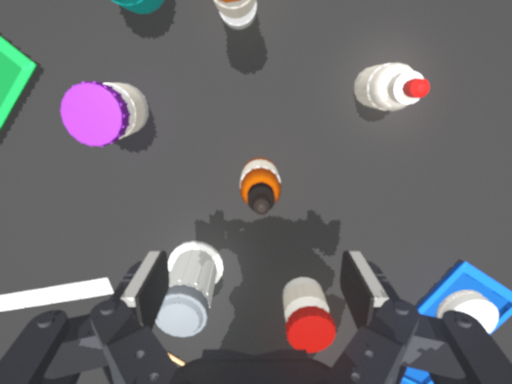

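>>> servo_tool(series=[[[0,0,0,4,4,15,0],[0,0,0,4,4,40,0],[0,0,0,4,4,65,0],[0,0,0,4,4,90,0],[0,0,0,4,4,108,0],[0,0,0,4,4,119,0],[0,0,0,4,4,124,0],[0,0,0,4,4,124,0],[0,0,0,4,4,124,0.75],[0,0,0,4,4,124,0.75],[0,0,0,4,4,124,0.75],[0,0,0,4,4,124,0.75],[0,0,0,4,4,124,0.75],[0,0,0,4,4,124,0.75],[0,0,0,4,4,124,0.75],[0,0,0,4,4,124,0.75]]], force=30)

```text
clock: 16.2
eef_pos: [0.5659, -0.0068, -0.0043]
eef_rot: [0.0, 0.973, 0.232, 0.001]
force: [-1.3, 1.0, 5.3]
width: 0.033
finger_force: 29.8
```

Run:
```python
from h import *
move(.4475,-.2897,-.0045,-95)
```

```text
turn [ 0.    -0.002  0.556] shift [-233.5  198.8    0. ] pos [ 0.5659 -0.0068 -0.0043] q6 2.66
```

>>> servo_tool(series=[[[0,0,0,0,0,-8,0.75],[0,0,0,0,0,-25,0.75],[0,0,0,0,0,-50,0.75],[0,0,0,0,0,-75,0.75],[0,0,0.05,-10,8,-92,0.75],[0,0,0.1,-28,24,-100,0.75],[0,0,0.17,-52,44,-100,0.75],[0,0,0.24,-80,68,-100,0.75],[0,0,0.31,-108,92,-100,0.75],[0,0,0.38,-136,116,-100,0.75],[0,0,0.45,-164,140,-100,0.75],[0,0,0.51,-192,163,-100,0.75],[0,0,0.55,-214,182,-100,0.75],[0,0,0.556,-227,193,-100,0.75],[0,0,0.556,-233,199,-100,0.75],[0,0,0.556,-233,199,-100,0.75]]])

```text
clock: 17.53
eef_pos: [0.4468, -0.2909, 0.0949]
eef_rot: [0.0, 0.999, -0.045, -0.0]
force: [0.3, 0.9, -0.2]
width: 0.0333
finger_force: 30.0
```

Run:
```python
from h import *
o=r.get_obs();print(o["width"],o["finger_force"],o["clock"])
move(.4475,-.2897,-.0018,-95)
p,d=r.grab_frame("wrist");cv2.imwrite("pics/w10.png",p)
```

```text
0.03327692314649872 29.971210956573486 17.5333
turn [ 0.     0.    -0.002] shift [ 0.6 -1.3 96.7] pos [ 0.4468 -0.2909  0.0949] q6 2.65
```

View pics/w10.png

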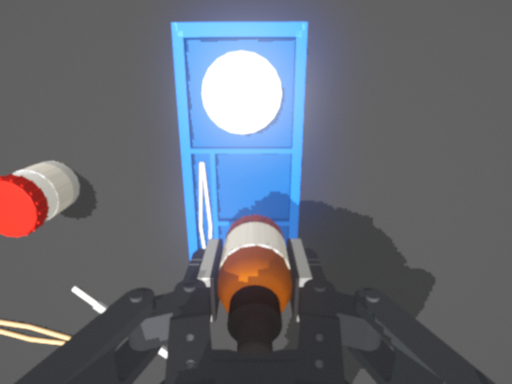

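>>> servo_tool(series=[[[0,0,0,0,-1,15,0.75],[0,0,0,0,-1,40,0.75],[0,0,0,0,-1,62,0.75],[0,0,0,0,-1,80,0.75],[0,0,0,0,-1,90,0.75],[0,0,0,0,-1,95,0.75],[0,0,0,0,-1,97,0.75],[0,0,0,0,-1,97,0.75]]])

```text
clock: 18.25
eef_pos: [0.4479, -0.2878, -0.0015]
eef_rot: [-0.0, 0.999, -0.043, 0.0]
force: [0.5, -0.6, -1.4]
width: 0.033
finger_force: 30.0
```

>>> servo_tool(series=[[[0,0,0,0,0,1,0.75],[0,0,0,0,0,1,0.4],[0,0,0,0,0,1,0.4],[0,0,0,0,0,1,0.4],[0,0,0,0,0,1,0.4],[0,0,0,0,0,-10,0.4],[0,0,0,0,0,-35,0.4],[0,0,0,0,0,-70,0.4],[0,0,0,0,0,-105,0.2],[0,0,0,0,0,-125,0],[0,0,0,0,0,-125,0]]])

```text
clock: 19.17
eef_pos: [0.4498, -0.2903, 0.1289]
eef_rot: [0.002, 0.999, -0.044, 0.004]
force: [0.6, -0.0, 1.2]
width: 0.0842
finger_force: 0.0
```

Run:
```python
from h import *
o=r.get_obs();print(o["width"],o["clock"])
p,d,W=wpts();cv2.imwrite("pics/w11.png",p)
a=np.array([.4475,-.2897])
for lo,hi in((.052,.07),(.075,.091)):
  q=W[(np.linalg.norm(W[...,:2]-a,axis=2)<.03)&(W[...,2]>lo)&(W[...,2]<hi)];print(lo,len(q),q.max(0).round(4),(q[:,:2].min(0)+q[:,:2].max(0)).round(4)/2)
move(.4453,.005,.12,0)
```

```text
0.08423359083426596 19.1667
0.052 644 [ 0.4608 -0.2731  0.07  ] [ 0.4488  -0.28715]
0.075 248 [ 0.4525 -0.2811  0.0871] [ 0.447   -0.28715]
turn [-0.002 -0.006  1.484] shift [ -29.4 -293.3    5.3] pos [ 0.449  -0.2897  0.1262] q6 2.66
```

>>> servo_tool(series=[[[0,0,-0.12,-3,-15,2,0],[0,0,-0.24,-6,-40,2,0],[0,0,-0.36,-9,-65,2,0],[0,0,-0.48,-12,-90,2,0],[0,0,-0.6,-14,-115,2,0],[0,0,-0.72,-16,-140,2,0],[0,0,-0.84,-18,-165,2,0],[0,0,-0.96,-20,-190,2,0],[0,0,-1.08,-22,-215,2,0],[0,0,-1.2,-24,-240,2,0],[0,0,-1.32,-26,-260,2,0],[0,0,-1.44,-28,-278,2,0],[0,0,-1.55,-29,-288,2,0],[0,0,-1.658,-29,-293,2,0],[0,0,-1.658,-29,-293,2,0],[0,0,-1.658,-29,-293,2,0]]])

```text
clock: 20.55
eef_pos: [0.4434, 0.0059, 0.1199]
eef_rot: [-0.0, 0.708, 0.706, -0.001]
force: [1.1, -0.1, 0.6]
width: 0.0855
finger_force: 0.0
```

Run:
```python
from h import *
p,d,W=wpts();cv2.imwrite("pics/w12.png",p)
a=np.array([.4455,.005])
for lo,hi in((.004,.008),(.065,.079),(.0815,.088)):
  q=W[(np.linalg.norm(W[...,:2]-a,axis=2)<.04)&(W[...,2]>lo)&(W[...,2]<hi)];print(lo,len(q),q.min(0).round(4),q.max(0).round(4),(q[:,:2].min(0)+q[:,:2].max(0)).round(4)/2)
move(.4455,.005,-.003,0)
```

```text
0.004 644 [ 0.4163 -0.0022  0.0041] [0.4728 0.0363 0.0079] [0.44455 0.0171 ]
0.065 988 [ 0.4219 -0.0149  0.065 ] [0.4674 0.0307 0.079 ] [0.44465 0.0079 ]
0.0815 1620 [ 0.4274 -0.0089  0.0815] [0.4618 0.0266 0.0856] [0.4446  0.00885]
turn [-0.001  0.    -0.003] shift [ -0.6   2.1 123.1] pos [0.4435 0.0056 0.1201] q6 1.59
```

>>> servo_tool(series=[[[0,0,0,2,1,15,0],[0,0,0,2,1,40,0],[0,0,0,2,1,65,0],[0,0,0,2,1,90,0],[0,0,0,2,1,108,0],[0,0,0,2,1,117,0],[0,0,0,2,1,121,0],[0,0,0,2,1,121,0],[0,0,0,2,1,121,0.6],[0,0,0,2,1,121,0.6],[0,0,0,2,1,121,0.6],[0,0,0,2,1,121,0.6],[0,0,0,2,1,121,0.6],[0,0,0,2,1,121,0.6],[0,0,0,2,1,121,0.6]]], force=40)

```text
clock: 21.85
eef_pos: [0.4458, 0.0077, 0.0008]
eef_rot: [0.001, 0.707, 0.707, 0.001]
force: [-1.6, -0.4, 5.9]
width: 0.0444
finger_force: 37.6
```

Run:
```python
from h import *
move(.5296,.2656,.002,26)
```

```text
turn [ 0.002  0.001 -0.454] shift [257.9  83.8  -1.1] pos [0.4458 0.0077 0.0008] q6 1.59
```

>>> servo_tool(series=[[[0,0,0,0,0,-8,0.6],[0,0,0,0,0,-25,0.6],[0,0,0,0,0,-50,0.6],[0,0,0,0,0,-75,0.6],[0,0,-0.04,8,3,-92,0.6],[0,0,-0.08,26,8,-100,0.6],[0,0,-0.13,50,16,-100,0.6],[0,0,-0.18,80,26,-100,0.6],[0,0,-0.23,110,36,-100,0.6],[0,0,-0.28,140,46,-100,0.6],[0,0,-0.33,170,55,-100,0.6],[0,0,-0.38,200,65,-100,0.6],[0,0,-0.42,228,74,-100,0.6],[0,0,-0.45,247,80,-100,0.6],[0,0,-0.454,255,83,-100,0.6],[0,0,-0.454,258,84,-100,0.6],[0,0,-0.454,258,84,-100,0.6]]])

```text
clock: 23.27
eef_pos: [0.5288, 0.2658, 0.0996]
eef_rot: [-0.0, 0.53, 0.848, -0.0]
force: [-0.4, 0.2, -1.3]
width: 0.0443
finger_force: 38.1
```

Run:
```python
from h import *
o=r.get_obs();print(o["width"],o["finger_force"],o["clock"])
move(.5296,.2656,.0033,26)
p,d=r.grab_frame("wrist");cv2.imwrite("pics/w13.png",p)
```

```text
0.04427741091929822 38.14222455024719 23.2667
turn [-0.001  0.     0.   ] shift [-0.5  0.7 96.3] pos [0.5288 0.2658 0.0996] q6 1.58
```

View pics/w13.png

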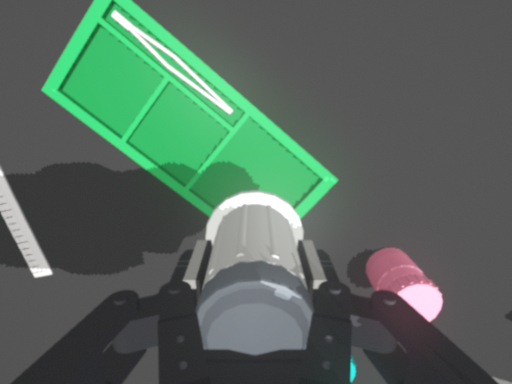

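Run:
```python
from h import *
w=ray("wrist",[(337,180),(43,90)],.010)[:,:2]*1000
a=np.deg2rad(-14.42);M=np.array([[np.cos(a),-np.sin(a)],[np.sin(a),np.cos(a)]]);print(w,((w-[465.7,282])@M).round(1))
```

```text
[[590.76943773 302.59809063]
 [339.19601269 264.85152141]] [[ 116.    51.1]
 [-118.2  -48.1]]
```

>>> servo_tool(series=[[[0,0,0,0,0.5,15,0.6],[0,0,0,0,0.5,40,0.6],[0,0,0,0,0.5,62,0.6],[0,0,0,0,0.5,80,0.6],[0,0,0,0,0.5,90,0.6],[0,0,0,0,0.5,95,0.6],[0,0,0,0,0.5,97,0.6],[0,0,0,0,0.5,97,0.6]]])

```text
clock: 23.98
eef_pos: [0.5296, 0.2653, 0.0038]
eef_rot: [0.0, 0.53, 0.848, 0.0]
force: [0.5, 0.2, -0.7]
width: 0.0443
finger_force: 38.2
```

>>> servo_tool(series=[[[0,0,0,0,0,1,0.6],[0,0,0,0,0,1,0.3],[0,0,0,0,0,1,0.3],[0,0,0,0,0,1,0.3],[0,0,0,0,0,1,0.3],[0,0,0,0,0,-10,0.3],[0,0,0,0,0,-35,0.3],[0,0,0,0,0,-70,0.2],[0,0,0,0,0,-105,0.1],[0,0,0,0,0,-120,0],[0,0,0,0,0,-120,0]]])

```text
clock: 24.9
eef_pos: [0.5318, 0.2673, 0.1286]
eef_rot: [0.002, 0.53, 0.848, 0.004]
force: [1.3, -0.4, 1.5]
width: 0.0855
finger_force: 0.0
```

Run:
```python
from h import *
o=r.get_obs();print(o["width"],o["clock"])
p,d,W=wpts()
q=W[(np.linalg.norm(W[...,:2]-[.5296,.2656],axis=2)<.04)&(W[...,2]>.084)&(W[...,2]<.09)];print(len(q),q.max(0).round(4),(q[:,:2].min(0)+q[:,:2].max(0)).round(4)/2)
move(.4642,-.112,.12,-14)
```

```text
0.0854819048278269 24.9
155 [0.5386 0.2766 0.0856] [0.52755 0.26565]
turn [ 0.005 -0.002  0.698] shift [-311.1 -226.1    4.7] pos [0.5309 0.2668 0.126 ] q6 1.58
```

>>> servo_tool(series=[[[0,0,0.05,-16,-12,2,0],[0,0,0.11,-40,-29,4,0],[0,0,0.17,-70,-51,5,0],[0,0,0.24,-102,-74,5,0],[0,0,0.31,-134,-97,5,0],[0,0,0.38,-166,-121,5,0],[0,0,0.45,-198,-144,5,0],[0,0,0.52,-230,-167,5,0],[0,0,0.59,-260,-189,5,0],[0,0,0.65,-285,-207,5,0],[0,0,0.69,-303,-220,5,0],[0,0,0.698,-311,-226,5,0],[0,0,0.698,-311,-226,5,0]]])

```text
clock: 26.03
eef_pos: [0.4618, -0.1141, 0.1168]
eef_rot: [-0.001, 0.789, 0.615, -0.001]
force: [-0.2, 1.2, 0.2]
width: 0.0859
finger_force: 0.0
```

Run:
```python
from h import *
p,d,W=wpts()
for b in blobs(p,(0,150,100),(6,255,255),500):
  mk=np.zeros(d.shape,np.uint8);cv2.drawContours(mk,[b],-1,1,-1);q=W[(mk>0)&(abs(W[...,2]-.061)<.003)]
  if len(q)>500: c=(q[:,:2].min(0)+q[:,:2].max(0))/2;print(len(q),c);move(c[0],c[1],0,-14)
```

```text
2499 [ 0.46459897 -0.10976542]
turn [-0.001 -0.    -0.001] shift [  3.6   1.8 117. ] pos [ 0.4621 -0.1129  0.117 ] q6 1.58
```

>>> servo_tool(series=[[[0,0,0,3,2,15,0],[0,0,0,3,2,40,0],[0,0,0,3,2,65,0],[0,0,0,3,2,90,0],[0,0,0,3,2,107,0],[0,0,0,3,2,114,0],[0,0,0,3,2,117,0],[0,0,0,3,2,117,0],[0,0,0,3,2,117,0.6],[0,0,0,3,2,117,0.6],[0,0,0,3,2,117,0.6],[0,0,0,3,2,117,0.6],[0,0,0,3,2,117,0.6],[0,0,0,3,2,117,0.6],[0,0,0,3,2,117,0.6]]], force=30)

```text
clock: 27.33
eef_pos: [0.4662, -0.1104, 0.0017]
eef_rot: [0.001, 0.788, 0.616, 0.001]
force: [-0.7, 0.2, 6.7]
width: 0.0439
finger_force: 30.1
```

Run:
```python
from h import *
move(.3885,.2919,.002,37)
```

```text
turn [ 0.002  0.001 -0.89 ] shift [ 371.6 -172.6   -0.5] pos [ 0.4662 -0.1104  0.0017] q6 1.58
```

>>> servo_tool(series=[[[0,0,0,0,0,-8,0.6],[0,0,0,0,0,-25,0.6],[0,0,0,0,0,-50,0.6],[0,0,0,0,0,-75,0.6],[0,0,-0.05,12,-6,-92,0.6],[0,0,-0.13,36,-17,-100,0.6],[0,0,-0.21,68,-32,-100,0.6],[0,0,-0.29,102,-48,-100,0.6],[0,0,-0.37,136,-63,-100,0.6],[0,0,-0.45,170,-79,-100,0.6],[0,0,-0.53,204,-95,-100,0.6],[0,0,-0.61,238,-111,-100,0.6],[0,0,-0.69,272,-126,-100,0.6],[0,0,-0.77,304,-141,-100,0.6],[0,0,-0.84,334,-155,-100,0.6],[0,0,-0.88,356,-165,-100,0.6],[0,0,-0.89,367,-170,-100,0.6],[0,0,-0.89,372,-173,-100,0.6],[0,0,-0.89,372,-173,-100,0.6]]])

```text
clock: 28.92
eef_pos: [0.3871, 0.2929, 0.1007]
eef_rot: [-0.0, 0.446, 0.895, -0.0]
force: [-0.8, -0.7, -1.2]
width: 0.044
finger_force: 30.7
```

Run:
```python
from h import *
o=r.get_obs();print(o["width"],o["finger_force"],o["clock"])
move(.3885,.2919,.0042,37)
```

```text
0.04402794200787183 30.743768736720085 28.9167
turn [-0.     0.     0.001] shift [-1.6  0.5 96.5] pos [0.3871 0.2929 0.1007] q6 1.57
```

>>> servo_tool(series=[[[0,0,0,-1,0.5,15,0.6],[0,0,0,-1,0.5,40,0.6],[0,0,0,-1,0.5,62,0.6],[0,0,0,-1,0.5,80,0.6],[0,0,0,-1,0.5,90,0.6],[0,0,0,-1,0.5,95,0.6],[0,0,0,-1,0.5,97,0.6],[0,0,0,-1,0.5,98,0.6],[0,0,0,-1,0.5,98,0.6]]])

```text
clock: 29.67
eef_pos: [0.3885, 0.2909, 0.0043]
eef_rot: [0.0, 0.447, 0.895, -0.0]
force: [-2.2, -1.4, 4.1]
width: 0.0443
finger_force: 31.4
```

>>> servo_tool(series=[[[0,0,0,0,0,0,0.6],[0,0,0,0,0,0,0.3],[0,0,0,0,0,0,0.3],[0,0,0,0,0,0,0.3],[0,0,0,0,0,0,0.3],[0,0,0,0,0,-10,0.3],[0,0,0,0,0,-35,0.3],[0,0,0,0,0,-70,0.2],[0,0,0,0,0,-105,0.1],[0,0,0,-20,0,-130,0],[0,0,0,-50,-50,-150,0],[0,0,0,-80,-80,-150,0],[0,0,0,-100,-80,-150,0],[0,0,0,-100,-80,-150,0]]])

```text
clock: 30.83
eef_pos: [0.3851, 0.1598, 0.1546]
eef_rot: [0.001, 0.448, 0.894, 0.0]
force: [0.5, 0.5, -0.3]
width: 0.0854
finger_force: 0.0
```

Run:
```python
from h import *
p,_=r.grab_frame("top");q,_=r.grab_frame("side")
cv2.imwrite("pics/fin.png",np.vstack([cv2.resize(p[110:310,90:440],(520,297)),cv2.resize(q[110:340,130:400],(340,290)).copy() if 0 else cv2.resize(q[120:340,130:515],(520,297))]))
```

```text
(no output)
```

View pics/fin.png

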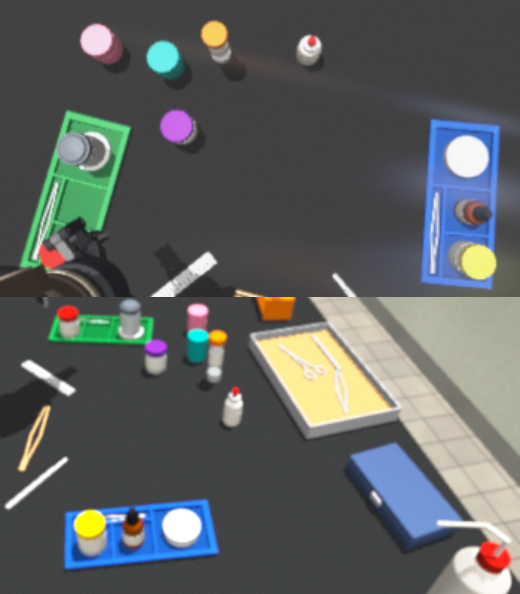

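The final picture shows petri, amber and yellow in the blue tray, jar and red pot in the green tray, all upright. The purple pot, white bottle and orange tube have not moved.

```bash
python3 -c "
from cell import r
print(r.sign_off())"
```

```text
the job is handed in; nothing more can be done
None
```

Both kits are made up in the order asked and handed in at about 31 s; the last pictures show all five items upright in their compartments and the purple pot, white bottle and orange tube where they stood.

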